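Open the hanging paint pot in the bracing holder

ROBOT

A 6-joint arm with a two-finger parallel gripper is mounted at the origin on the work surface. World frame = base frame: x ahead of the robot, y to its left, z up, the work surface at z = 0. Lengths are in mm, angles in rad, forces in N, time in s.
With the tool pointing down it reaches from about 400 to 925 mm from the base axis. Payload 12.5 kg.
Tool frame: the origin (TCP) lies at the centre of the arm's flange, where the gripper is bolted on; the fingertips stand 190 mm ahead of it and the grasp point (between the pads) lies env.grip_point_offset ahead of it (env.grip_point_offset is the distance from the TCP to the grasp point, in mm); z points along the fingers, x is the direction in which the jaws open and shut, and the axes are right-handed (so a half turn about z gives the same grasp; the last joint's range is limited). The gripper opens to 95 mm and grips with 3 to 60 N. Pads are 20 mm wide; open, the fingers measure 119 mm over their backs; the gripper's body (75 mm by 180 mm) begins 59 mm behind the grasp point.
Start: joints at [-1.341, 0.491, 1.559, -0, 1.092, -0.106], TCP at [205.972, -590.085, 404.761] pointing down, gripper open.
Joint ranges: [-3.1, 3.1], [-0.84, 2.19], [0.05, 2.79], [-1.13, 4.28], [0.06, 2.93], [-2.69, 2.69]. Speed limits (rad/s): [2.22, 2.22, 2.79, 3.14, 3.14, 3.14].

INTERFACE

Orientations are given as [roll, pitch, yaw] about the fixed x, y, z axes, in that order (R = Rz(yaw) Ry(pitch) Rx(roll)).
In Python, from cell import state, read_camera, camera_model, job_done, env gives the robot as it stands.
- The arm moves only by the tool arm_command, never from a script. Its argument "steps" is a list of rows, each a list of 6 numbers: the shift along the tool's x, y, z in cm, then the turn, a rotation vector about the tool's x, y, z in degrees. In form: [[dx, dy, dz, rx, ry, rz], ...]. A call has 1 to 12 rows; each row is the pose to reach, as a shift and turn from the pose commanded when the call began, along the tool's axes at that moment; what a row does not reach only later rows make up. A row lasts 1/12 s, in which the tool goes at most 41.7 mm and 7.16 degrees, less where a joint would pass 70% of its speed; a pose out of reach is approached as far as the arm can. A call with a gripper value outside its range is refused whole. "jaw" is the finger opening in cm, from 0 to 9.51, set as the call begins (left out, the last holds). The fingers move at their own pace and stop on an object; the grip force is fixed at half the most. Time passes only in rows, so rows that repeat a pose let the fingers close. It gives the time, the measured TCP pose, the force and the opening at its end, in the units of the state.
- state(): the state, without advancing time (a new reading comes with each control period).
- read_camera(name): name is "side" or "top"; returns the picture (480x640x3 uint8, red, green, blue); there is no depth.
- camera_model(name): a dict with "K" (3x3 intrinsics, pixels), "xyz" and "rotation" of the camera in the world. Camera axes: x right, y up, looking along -z (the intrinsics and any distortion apply to the point x, -y, -z); pixel columns grow to the right and rows downward; lengths in mm; the calibration is good to about 2 mm. A picture is of the moment at which its call begins. camera_model takes no time and is no camera call.
- job_done(): hands the job in, once; it reports no verdict.
The state is a dict: "t": time; "joints": joint angles; "qvel": joint speeds; "tau": joint torques, N m; "eef_pos": TCP position; "tcp_rot": TCP orientation; "ft_force": force on the tool from outside, world axes, zero at the start; "moment": the same for the moment, N m; "opening": opening from 0.0 (shut) to 1.0 (fully open).
Only numpy, scipy, OpenCV 4.12 (cv2) and the standard library are available. Lean on these libraries where they do the work, as an engineer would, in place of code of your own. Each camera call takes 0.05 s, during which the arm holds its last target. There are 200 camera calls.

TASK

Lift the square paint pot up and off the rail it hangs on and seat it fully down in the square holder, which braces it. Then unscrew its tight black cap anticlockwise until it comes free, lift the cap straight up, and finish while still holding it level about 3 cm above the pot's neck, with the pot left seated in the holder. Do not tip the pot or disturb anything else on the counter.

Things in the scene. Friction and masses are not known exactly. Their poses are not given: they have to be found in the camera images.
- pot_mid (a point): square aluminium pot with a paper band: body 62 x 62 mm, 64 mm high, about 0.3 to 0.55 kg. Point: on its axis, half-way up the body (32 mm above the underside, 32 mm below the flat shoulder); z up, +x to the clip side. It hangs with its underside 45 mm above the counter. Pot and cap may be carried together by the tight cap. If nothing braces the pot, turning the cap just turns the pot
- pot_clip (a point): lower end of the pot's steel hanging clip, 44 mm from the axis on its +x face, 11 mm above pot_mid. The clip is 26 mm wide, leaves the face just below the shoulder, reaches 46 mm from the axis over the rail, and its tongue hangs down 16 mm behind the rail
- neck_top (a point): top of the pot's neck (a small flat key under the cap), on the axis, 27 mm above the shoulder, 59 mm above pot_mid
- cap_mid (a point): black ribbed round cap, 58 mm across, 28 mm high, about 50 g, can be gripped at any yaw. Point: its centre, 49 mm above pot_mid when screwed on (lower edge 3 mm above the shoulder). Quarter-turn cap: turned anticlockwise seen from above (+z) it does not rise, comes free at about 1.0 rad relative to the pot, then lifts straight off; its lower edge clears the neck after 24 mm of lift
- neck (a joint): how far the cap has been unscrewed relative to the pot, rad: 0 tight, from 1.0 free to lift (best at 1.2 to 1.5), 1.7 stop. Turning takes about 0.35 N m throughout; the value stays when the cap is off. The cap has about 0.05 rad of play, and the pot turns about 0.1 rad in the holder before the walls brace it, so the hand turns about 1.2 to 1.5 rad in all
- stand: fixed display stand: white foot 110 x 190 mm, two posts 160 mm apart, an 8 mm steel rail along y between their tops, wires below. Origin: on the counter under the rail's middle. The pot hangs on its -x side, axis 39 mm from the rail, clip over the rail, back face against a rest bar. It comes off by rising about 20 mm, then moving to the stand's -x
- rail_mid (a point): middle of the stand's rail, on the rail's axis, 100 mm above the counter
- holder: fixed dark grey square holder: open box, inside 68 x 68 mm, floor 6 mm above the counter, walls 34 mm high and 6 mm thick, flared lips to 43 mm, foot 130 x 90 mm. Origin: centre of its underside; x and y square to its walls. The pot fits at any of four quarter turns; seated, pot_mid is 38 mm above this origin; the clip passes over the wall
- round_pot: round pot, 66 mm across and 95 mm high with its own black cap, standing on the counter; a bystander that is never touched. Origin: centre of its underside
- tape: masking tape roll lying flat, 76 mm across, 25 mm high; bystander. Origin: centre of its underside
- mix_cup: white plastic mixing cup, 72 mm across, 85 mm high; bystander. Origin: centre of its underside
- brush: paint brush lying on the counter, about 20 cm long; bystander
- scraper: scraper with a long handle lying on the counter, 200 mm long; bystander
- carton: closed cardboard box 100 x 75 x 60 mm; bystander. Origin: centre of its underside
- spray_can: steel spray can, 64 mm across, 170 mm high; bystander. Origin: centre of its underside
There are look-alikes about, which are no part of the job. What is shaped like the holder but orange or red is not meant. Of the things shaped like the part that bears cap_mid, the black one is meant.

How it is judged (in metres and radians):
On the way, in this order (a step that is already met when the one before it is completed fails the run):
1. the pot is lifted off the rail, clear of the stand, with its cap still tight (distance between pot_mid and rail_mid above 0.13 m and value of joint neck below 0.3 rad), for 0.1 s.
2. the pot is seated down in the holder before the cap is unscrewed (horizontal distance between pot_mid and holder below 0.008 m and z of pot_mid in the frame of holder below 0.042 m and angle between pot_mid's own z axis and vertical below 0.08 rad and value of joint neck below 0.5 rad), for 0.1 s.
3. the cap is unscrewed with the pot seated in the holder (horizontal distance between pot_mid and holder below 0.008 m and z of pot_mid in the frame of holder below 0.042 m and angle between pot_mid's own z axis and vertical below 0.08 rad and value of joint neck above 0.8 rad), for 0.1 s.
At the end, for the whole second after the job is handed in: The pot is seated in the holder (within 8 mm of centre, 4 mm of the floor, 0.08 rad of upright); the fingers hold the cap (over 1 N), its lower edge 5 to 62 mm above the neck, within 25 mm of the pot's axis, level within 0.25 rad, not touching the pot, through the last second (all of step 3 and z of cap_mid in the frame of pot_mid between 0.078 and 0.135 m and horizontal distance between cap_mid and pot_mid below 0.025 m and angle between cap_mid's own z axis and vertical below 0.25 rad and contact force between the fingers and cap above 1 N and contact force between cap and pot below 0.05 N); the arm keeps its last pose, push and grip.
It fails at once if the pot is tipped by more than 0.5 rad (angle between pot_mid's own z axis and vertical above 0.5 rad).
It fails at once if another thing on the counter is moved by more than 3 cm (distance of any of round_pot, tape, mix_cup, brush, scraper, carton, spray_can from where it was at the start of the episode above 0.03 m).
It also fails if it takes over 43 s, if anything falls off the work surface, if the arm or the gripper's body presses on something with over 40 N, if the wrist force passes 120 N, or if a joint passes its speed limit or range.

## Working session

There is one attempt and no reset: what is moved stays moved. The work goes in short steps, Python scripts to look and compute and a tool call to move; the robot and the scene stay as the last step left them, time stands still between calls to the robot, and variables do not carry over. Pictures are saved under pics/ and viewed, about 8 in all and at most 12, crops included, and the job is handed in when it is done.

Besides the shell and the picture viewer there is one more tool, called after "Call:" in YAML: its name, and indented under it one key for each argument. arm_command: Moves the arm, as the interface text tells. Its arguments: {"type":"object","properties":{"steps":{"type":"array"},"jaw":{"type":"number"}},"required":["steps"]}

```bash
mkdir -p pics; python3 - <<'E'
from cell import *
import cv2
s=state();print({k:s[k] for k in ('t','eef_pos','tcp_rot','opening')}, env.grip_point_offset)
for n in('top','side'):
    m=camera_model(n);print(n,m)
    cv2.imwrite(f'pics/{n}0.png',read_camera(n)[:,:,::-1])
E
ls
```

```text
{'t': 0.0, 'eef_pos': array([ 205.97717969, -590.05616033,  404.14193421]), 'tcp_rot': array([-3.14145303e+00,  1.11655323e-03, -1.23499589e+00]), 'opening': 1.0021238871723612} 171.3
top {'K': array([[530.83543713,   0.        , 320.47770917],
       [  0.        , 530.83543713, 249.52823252],
       [  0.        ,   0.        ,   1.        ]]), 'xyz': array([ 359.94402442,   21.66916455, 1420.16637269]), 'rotation': array([ 0.16522656, -0.02129786, -1.55674979])}
side {'K': array([[446.32130263,   0.        , 320.0104128 ],
       [  0.        , 446.32130263, 237.6375938 ],
       [  0.        ,   0.        ,   1.        ]]), 'xyz': array([ 40.37216744, 739.93323435, 790.05250619]), 'rotation': array([ 9.04614266e-01, -7.68375375e-04, -2.50761953e+00])}
pics
```

View pics/top0.png

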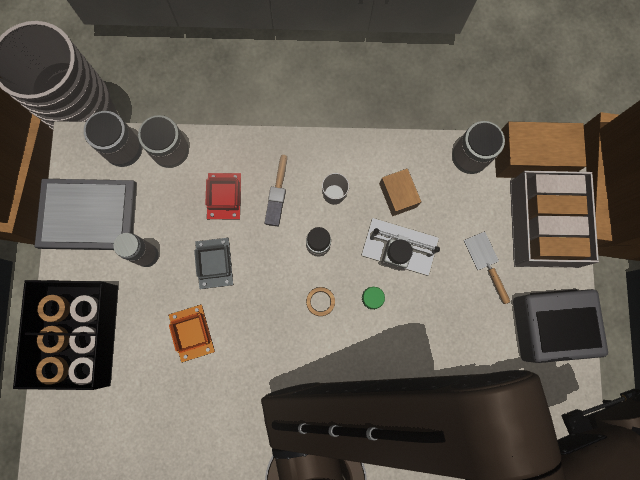

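View pics/side0.png

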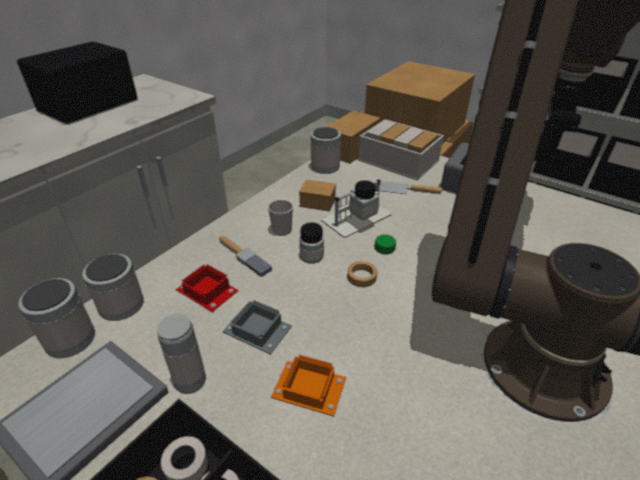

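The top view shows the stand with the hanging pot and black cap at about (400,250). The grey holder is at (213,263), with red (223,196) and orange (191,333) look-alikes. The black cap at (318,240) is on the round pot, and a loose green cap lies at (374,298). Next I'll enlarge the pot and holder and take measurements.

```bash
cat > h.py <<'E'
from cell import *
import cv2, numpy as np
from scipy.spatial.transform import Rotation as R
def ray(n,uv):
    m=camera_model(n); K=m['K']
    d=np.linalg.inv(K)@[uv[0],uv[1],1]; d=d*[1,-1,-1]
    return m['xyz'], R.from_euler('xyz',m['rotation']).apply(d)
def onz(n,uv,z):
    o,d=ray(n,uv); return o+d*(z-o[2])/d[2]
def proj(n,p):
    m=camera_model(n); q=R.from_euler('xyz',m['rotation']).inv().apply(np.array(p,float)-m['xyz'])*[1,-1,-1]
    q=m['K']@q; return q[:2]/q[2]
def tri(uv1,uv2):
    o1,d1=ray('top',uv1);o2,d2=ray('side',uv2)
    st=np.linalg.lstsq(np.c_[d1,-d2],o2-o1,rcond=None)[0]
    a,b=o1+st[0]*d1,o2+st[1]*d2; return (a+b)/2,np.linalg.norm(a-b)
E
python3 - <<'E'
from h import *
t=cv2.imread('pics/top0.png');s=cv2.imread('pics/side0.png')
def crop(im,x,y,w,h,f): return cv2.resize(im[y:y+h,x:x+w],None,fx=f,fy=f,interpolation=cv2.INTER_CUBIC)
a=np.hstack([crop(t,355,210,80,60,5),crop(t,180,230,80,60,5)])
b=np.hstack([crop(s,320,170,80,60,5),crop(s,215,290,80,60,5)])
cv2.imwrite('pics/c0.png',np.vstack([a,b]))
for n,im,box in(('top',t,(380,230,35,40)),('side',s,(345,170,40,35))):
    x,y,w,h=box;g=im[y:y+h,x:x+w].max(2)
    k,l,st,c=cv2.connectedComponentsWithStats((g<55).astype(np.uint8))
    for i in range(1,k):
        if st[i,4]>30: print(n,'black',st[i]+[x,y,0,0,0],c[i]+[x,y])
E
```

```text
top black [387 240  25  24 437] [399.32951945 251.30892449]
side black [355 181  22  18 307] [365.00977199 189.59934853]
```

View pics/c0.png

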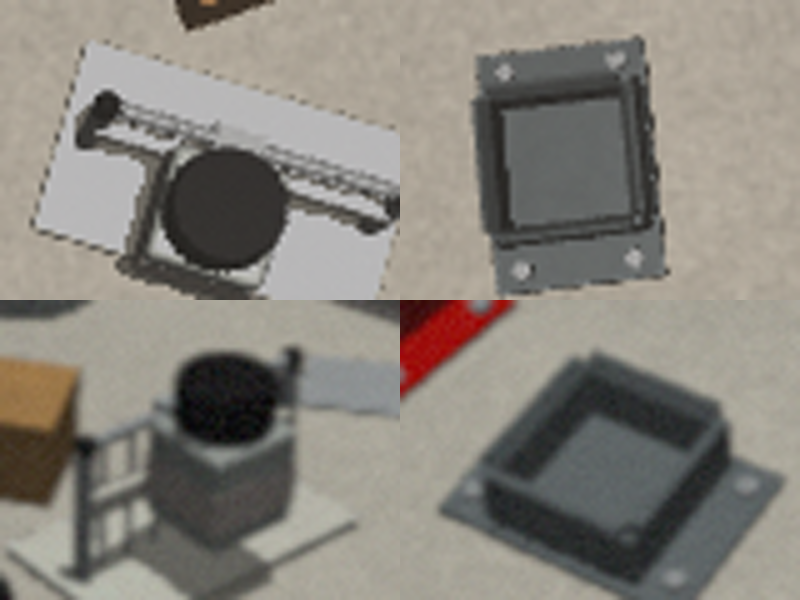

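The crops confirm the targets. The black-capped square pot hangs on the rail, its cap centre at top (399.3,251.3) and side (365,189.6). The grey open box is the meant holder. Next I'll compute their poses.

```bash
python3 - <<'E'
from h import *
np.set_printoptions(precision=1,suppress=True)
t=cv2.imread('pics/top0.png');s=cv2.imread('pics/side0.png')
print('cap top@126',onz('top',(399.3,251.3),126),'side@126',onz('side',(365,189.6),126),'tri',tri((399.3,251.3),(365,189.6)))
def comp(n,im,mask,box):
    x,y,w,h=box; m=np.zeros_like(mask);m[y:y+h,x:x+w]=mask[y:y+h,x:x+w]
    cs,_=cv2.findContours(m,cv2.RETR_EXTERNAL,cv2.CHAIN_APPROX_NONE)
    return max(cs,key=cv2.contourArea)[:,0,:].astype(float)
def rect(n,c,z):
    p=np.float32([onz(n,q,z)[:2] for q in cv2.convexHull(np.float32(c))[:,0]])
    r=cv2.minAreaRect(p); print(n,z,'c',r[0],'size',r[1],'ang',r[2]); return r
hsv=cv2.cvtColor(t,cv2.COLOR_BGR2HSV)
white=((hsv[:,:,1]<18)&(hsv[:,:,2]>165)).astype(np.uint8)
white=cv2.morphologyEx(white,cv2.MORPH_OPEN,np.ones((2,2)))
c=comp('top',t,white,(355,212,90,68)); print('white area',cv2.contourArea(np.float32(c)))
rect('top',c,6)
# holder: greyish-blue (b>=r) 
f=t.astype(int); g=((f[:,:,0]-f[:,:,2]>-2)&(f.max(2)<150)).astype(np.uint8)
g=cv2.morphologyEx(g,cv2.MORPH_OPEN,np.ones((3,3)))
c=comp('top',t,g,(180,225,70,75)); rect('top',c,4)
# holder floor: inner bright square
fl=((f[:,:,0]-f[:,:,2]>-4)&(f.max(2)<150)&(f.max(2)>85)).astype(np.uint8)
x,y,w,h=197,247,33,30; k,l,st,cc=cv2.connectedComponentsWithStats(fl[y:y+h,x:x+w])
for i in range(1,k):
  if st[i,4]>60: print('floor',st[i],cc[i]+[x,y],onz('top',cc[i]+[x,y],6))
print(f[245:280:3,213],f[263,195:235:3])
print('holder side', [onz('side',p,4) for p in [(214+443/5-80-0,0)][:0]])
# posts
for a in((376.4,230.6),(434.4,250.6)): print('post',onz('top',a,104))
E
```

```text
cap top@126 [ 575.1 -198.3  126. ] side@126 [ 567.8 -190.2  126. ] tri (array([ 575.1, -200.2,  118.5]), np.float64(2.848039378461265))
white area 912.5
top 6 c (607.0214233398438, -223.30044555664062) size (187.69036865234375, 107.1273422241211) ang 74.03811645507812
top 4 c (554.9349365234375, 279.89801025390625) size (70.6189193725586, 69.45950317382812) ang 2.9153623580932617
floor [  4   3  25  25 543] [212.8 262.1] [557.1 282.9   6. ]
[[ 82  84  82]
 [ 52  54  55]
 [100 101  99]
 [103 103 101]
 [101 102 100]
 [103 104 101]
 [104 104 101]
 [101 102 100]
 [100 101  98]
 [103 104 102]
 [ 66  68  67]
 [104 105 103]] [[115 122 124]
 [ 62  64  64]
 [ 83  84  82]
 [100 101  99]
 [101 102  99]
 [102 103 101]
 [104 104 101]
 [102 104 101]
 [101 102  99]
 [104 105 103]
 [ 80  82  80]
 [ 50  53  54]
 [ 72  79  83]
 [158 171 180]]
holder side []
post [ 631.  -144.4  104. ]
post [ 582.2 -291.   104. ]
```

```bash
python3 - <<'E'
from h import *
np.set_printoptions(precision=1,suppress=True)
def m(n,box,thr):
    f=cv2.imread(f'pics/{n}0.png').astype(float);f=cv2.GaussianBlur(f,(3,3),0) if n=='side' else f
    g=((f[:,:,2]/np.maximum(f[:,:,0],1)<thr)).astype(np.uint8)
    x,y,w,h=box;k=np.zeros_like(g);k[y:y+h,x:x+w]=g[y:y+h,x:x+w]
    k=cv2.morphologyEx(k,cv2.MORPH_OPEN,np.ones((3,3)))
    k=cv2.morphologyEx(k,cv2.MORPH_CLOSE,np.ones((3,3)))
    cs,_=cv2.findContours(k,cv2.RETR_EXTERNAL,cv2.CHAIN_APPROX_NONE);c=max(cs,key=cv2.contourArea)
    h=cv2.convexHull(c)[:,0]
    return h
for thr in(1.04,1.07):
  h=m('top',(185,228,60,68),thr)
  for z in(0,5):
    r=cv2.minAreaRect(np.float32([onz('top',q,z)[:2] for q in h]));print('foot',thr,z,r)
  print(cv2.approxPolyDP(h,2.0,True)[:,0].tolist())
h=m('side',(215,292,80,62),1.05)
print('side hull',[(q.tolist(),onz('side',q,5)[:2].round(0)) for q in cv2.approxPolyDP(h,1.5,True)[:,0]])
# side by-eye foot corners from crop: left, right
for q in((223.6,332.4),(291,325.5)): print(onz('side',q,4))
E
```

```text
foot 1.04 0 ((556.0020141601562, 283.8173828125), (129.64088439941406, 93.34844207763672), 8.018982887268066)
foot 1.04 5 ((555.3117065429688, 282.8944091796875), (129.18443298339844, 93.01976776123047), 8.018973350524902)
[[227, 238], [232, 284], [200, 288], [196, 271], [196, 241]]
foot 1.07 0 ((555.9830322265625, 283.9447326660156), (129.64059448242188, 94.13882446289062), 8.017267227172852)
foot 1.07 5 ((555.2927856445312, 283.02130126953125), (129.18411254882812, 93.80735778808594), 8.017260551452637)
[[228, 238], [232, 284], [200, 288], [195, 262], [196, 241]]
side hull [([248, 302], array([623., 239.])), ([257, 301], array([607., 224.])), ([276, 309], array([554., 217.])), ([290, 325], array([496., 235.])), ([290, 328], array([490., 242.])), ([270, 353], array([481., 321.])), ([224, 332], array([602., 339.])), ([227, 325], array([611., 320.]))]
[602.6 339.3   4. ]
[493.5 234.2   4. ]
```

```bash
cat >> h.py <<'E'
def rel(x,y,z,yawdeg):
    s=state();Rt=R.from_euler('xyz',s['tcp_rot'])
    d=Rt.inv().apply(np.array([x,y,z])-s['eef_pos'])/10
    T=R.from_euler('xyz',[180,0,yawdeg],degrees=True)
    r=(Rt.inv()*T).as_rotvec(degrees=True)
    print('t',s['t'],'eef',s['eef_pos'].round(1),'rpy',np.degrees(s['tcp_rot']).round(2),'F',s['ft_force'].round(1),'op',round(s['opening'],3)); print('rel cm',d.round(2),'deg',r.round(2))
E
python3 - <<'E'
from h import *
rel(575,-198,400,-106)
print(proj('side',(575.1,-198.3,126)),proj('side',(0,0,0)),proj('top',(575,-198,126)))
E
```

```text
t 0.1 eef [ 206.  -590.1  404.2] rpy [-1.7999e+02  6.0000e-02 -7.0760e+01] F [0.  0.1 1. ] op 1.001
rel cm [-24.86 -47.76   0.45] deg [1.000e-02 6.000e-02 3.524e+01]
[364.30719375 187.53253606] [543.66775043 365.00473826] [399.17042039 251.35497644]
```

Call:
arm_command:
  steps:
    - [-2.1, -4.0, 0, 0, 0, 3]
    - [-4.2, -8.0, 0, 0, 0, 6]
    - [-6.2, -11.9, 0, 0, 0, 9]
    - [-8.3, -15.9, 0, 0, 0, 12]
    - [-10.4, -19.9, 0, 0, 0, 15]
    - [-12.4, -23.9, 0, 0, 0, 18]
    - [-14.5, -27.9, 0, 0, 0, 21]
    - [-16.6, -31.8, 0, 0, 0, 24]
    - [-18.6, -35.8, 0.1, 0, 0, 27]
    - [-20.7, -39.8, 0.2, 0, 0, 30]
    - [-22.8, -43.8, 0.3, 0, 0, 33]
    - [-24.9, -47.8, 0.4, 0, 0, 35.2]

```text
t: 1.1
eef_pos: [549.7, -224.1, 401.4]
tcp_rot: [3.141, 0.0, -1.852]
ft_force: [0.9, 0.3, 0.1]
opening: 0.999
```

```bash
python3 - <<'E'
from h import *
rel(575,-198,340,-106)
E
```

```text
t 1.1 eef [ 549.7 -224.1  401.4] rpy [ 179.99    0.   -106.12] F [0.9 0.3 0.1] op 0.999
rel cm [-3.21 -1.71  6.14] deg [ 0.01  0.   -0.12]
```

Call:
arm_command:
  steps:
    - [0, 0, 0, 0, 0, 0]
    - [0, 0, 0, 0, 0, 0]

```text
t: 1.27
eef_pos: [549.6, -224.2, 401.0]
tcp_rot: [3.141, 0.0, -1.846]
ft_force: [-0.1, 0.5, -0.1]
opening: 1.002
```

```bash
python3 - <<'E'
from h import *
rel(575,-198,345,-106)
E
```

```text
t 1.2667 eef [ 549.6 -224.2  401. ] rpy [ 179.95    0.   -105.75] F [-0.1  0.5 -0.1] op 1.002
rel cm [-3.21 -1.74  5.6 ] deg [0.05 0.   0.25]
```

Call:
arm_command:
  steps:
    - [-1.6, -0.9, 1.5, 0, 0, 0.2]
    - [-3.2, -1.7, 3.5, 0, 0, 0.2]
    - [-3.2, -1.7, 5.6, 0, 0, 0.2]
    - [-3.2, -1.7, 5.6, 0, 0, 0.2]
    - [-3.2, -1.7, 5.6, 0, 0, 0.2]

```text
t: 1.68
eef_pos: [573.1, -200.9, 345.1]
tcp_rot: [3.139, 0.0, -1.854]
ft_force: [-0.7, -0.4, 0.8]
opening: 1.002
```

```bash
python3 - <<'E'
from h import *
rel(575,-198,323,-106)
t=read_camera('top')[:,:,::-1];s=read_camera('side')[:,:,::-1]
cv2.imwrite('pics/top1.png',t);cv2.imwrite('pics/side1.png',s)
p=state()
T=R.from_euler('xyz',p['tcp_rot']);e=p['eef_pos']
# predicted fingertip inner points
S=cv2.resize(s[100:220,310:420],None,fx=5,fy=5,interpolation=cv2.INTER_CUBIC).copy()
for x in(-47.5,-59.5,47.5,59.5):
  for y in (-10,10):
    q=proj('side',e+T.apply([x,y,190]));print(x,y,q.round(1))
    cv2.circle(S,tuple(((q-[310,100])*5+2).astype(int).tolist()),3,(0,0,255),-1)
cv2.imwrite('pics/c1.png',S)
E
```

```text
t 1.6833 eef [ 573.1 -200.9  345.1] rpy [ 179.87    0.   -106.2 ] F [-0.7 -0.4  0.8] op 1.002
rel cm [-0.33 -0.1   2.21] deg [ 0.13  0.   -0.2 ]
-47.5 -10 [350.6 181.7]
-47.5 10 [355.4 184.8]
-59.5 -10 [347.2 183.1]
-59.5 10 [352.  186.2]
47.5 -10 [376.1 171.1]
47.5 10 [381. 174.]
59.5 -10 [379.2 169.8]
59.5 10 [384.1 172.7]
```

View pics/c1.png

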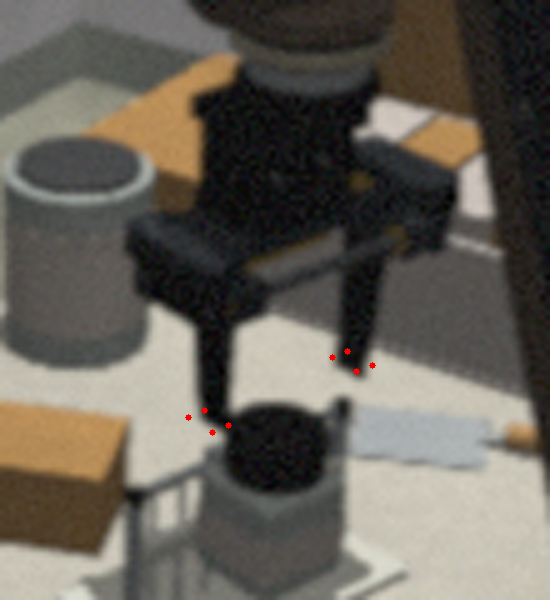

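The fingertips sit about 1 px below and 0.5 px right of prediction, which is a small side-camera bias. With that corrected, both views agree on the cap at about (574,-197). Descending to grip.

Call:
arm_command:
  steps:
    - [-0.4, 0, 0.5, 0, 0, 0]
    - [-0.4, 0, 1.5, 0, 0, 0]
    - [-0.4, 0, 2.5, 0, 0, 0]
    - [-0.4, 0, 3.2, 0, 0, 0]
    - [-0.4, 0, 3.6, 0, 0, 0]
    - [-0.4, 0, 3.9, 0, 0, 0]
    - [-0.4, 0, 3.9, 0, 0, 0]

```text
t: 2.37
eef_pos: [574.8, -196.1, 305.8]
tcp_rot: [3.141, 0.0, -1.853]
ft_force: [-0.8, 0.7, -0.3]
opening: 1.002
```

```bash
python3 - <<'E'
from h import *
rel(574,-197,304,-106)
E
```

```text
t 2.3667 eef [ 574.8 -196.1  305.8] rpy [ 1.7994e+02  1.0000e-02 -1.0616e+02] F [-0.8  0.7 -0.3] op 1.002
rel cm [0.11 0.05 0.18] deg [ 0.06  0.01 -0.16]
```

Call:
arm_command:
  steps:
    - [0, 0, 0.15, 0, 0, 0]
    - [0, 0, 0.15, 0, 0, 0]
    - [0, 0, 0.15, 0, 0, 0]

```text
t: 2.62
eef_pos: [574.9, -196.1, 305.3]
tcp_rot: [-3.141, -0.0, -1.853]
ft_force: [-0.4, -0.3, 0.8]
opening: 1.0
```

Call:
arm_command:
  steps:
    - [0, 0, 0, 0, 0, 0]
    - [0, 0, 0, 0, 0, 0]
    - [0, 0, 0, 0, 0, 0]
    - [0, 0, 0, 0, 0, 0]
    - [0, 0, 0, 0, 0, 0]
    - [0, 0, 0, 0, 0, 0]
    - [0, 0, 0, 0, 0, 0]
    - [0, 0, 0, 0, 0, 0]
  jaw: 4.5

```text
t: 3.28
eef_pos: [574.8, -196.2, 305.0]
tcp_rot: [3.142, -0.0, -1.853]
ft_force: [-1.5, -3.1, -0.3]
opening: 0.609
```

Call:
arm_command:
  steps:
    - [0, 0, 0, 0, 0, 0]
    - [0, 0, 0, 0, 0, 0]
    - [0, 0, 0, 0, 0, 0]
    - [0, 0, 0, 0, 0, 0]

```text
t: 3.62
eef_pos: [574.8, -196.1, 305.1]
tcp_rot: [-3.142, -0.0, -1.853]
ft_force: [-1.6, -3.5, 0.1]
opening: 0.606
```

Call:
arm_command:
  steps:
    - [0, 0, -0.3, 0, 0, 0]
    - [0, 0, -0.8, 0, 0, 0]
    - [0, 0, -1.4, 0, 0, 0]
    - [0, 0, -2.0, 0, 0, 0]
    - [0, 0, -2.6, 0, 0, 0]
    - [0, 0, -3.0, 0, 0, 0]
    - [0, 0, -3.0, 0, 0, 0]
    - [0, 0, -3.0, 0, 0, 0]

```text
t: 4.28
eef_pos: [574.7, -196.0, 335.4]
tcp_rot: [-3.141, -0.0, -1.853]
ft_force: [-0.2, 0.9, -5.4]
opening: 0.607
```

```bash
python3 - <<'E'
from h import *
rel(574,-197,304,-106)
s=read_camera('side')[:,:,::-1]; t=read_camera('top')[:,:,::-1]
cv2.imwrite('pics/c2.png',np.hstack([cv2.resize(s[120:240,310:410],None,fx=4,fy=4,interpolation=cv2.INTER_CUBIC),cv2.resize(t[205:325,340:440],None,fx=4,fy=4,interpolation=cv2.INTER_CUBIC)]))
E
```

```text
t 4.2833 eef [ 574.7 -196.   335.4] rpy [-1.7998e+02 -1.0000e-02 -1.0616e+02] F [-0.2  0.9 -5.4] op 0.607
rel cm [0.12 0.04 3.14] deg [-0.02 -0.01 -0.16]
```

View pics/c2.png

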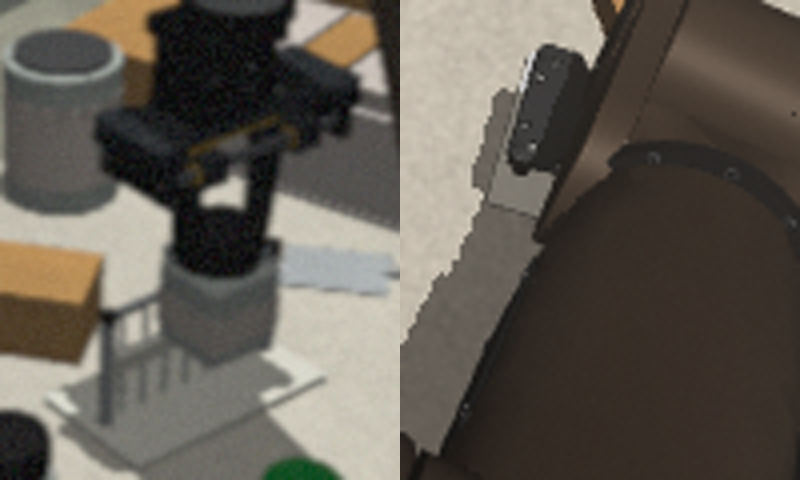

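Call:
arm_command:
  steps:
    - [0, 0.4, -0.3, 0, 0, 0]
    - [0, 1.0, -0.8, 0, 0, 0]
    - [0, 1.8, -1.5, 0, 0, 0]
    - [0, 2.7, -2.3, 0, 0, 0]
    - [0, 3.6, -3.2, 0, 0, 0]
    - [0, 4.5, -4.1, 0, 0, 0]
    - [0, 5.2, -5.0, 0, 0, 0]
    - [0, 5.7, -5.7, 0, 0, 0]
    - [0, 6.0, -6.0, 0, 0, 0]
    - [0, 6.0, -6.0, 0, 0, 0]
    - [0, 6.0, -6.0, 0, 0, 0]

```text
t: 5.3
eef_pos: [517.2, -179.4, 395.2]
tcp_rot: [-3.141, -0.0, -1.853]
ft_force: [0.8, -1.2, -5.3]
opening: 0.608
```

```bash
python3 - <<'E'
from h import *
rel(555,281,395,-82)
E
```

```text
t 5.3 eef [ 517.2 -179.4  395.2] rpy [-1.7997e+02 -1.0000e-02 -1.0617e+02] F [ 0.8 -1.2 -5.3] op 0.608
rel cm [-4.527e+01  9.190e+00  1.000e-02] deg [-3.000e-02 -1.000e-02 -2.417e+01]
```

Call:
arm_command:
  steps:
    - [-0.5, 0.1, 0, 0, 0, -0.3]
    - [-1.5, 0.3, 0, 0, 0, -0.8]
    - [-3.0, 0.6, 0, 0, 0, -1.6]
    - [-5.0, 1.0, 0, 0, 0, -2.7]
    - [-7.3, 1.5, 0, 0, 0, -3.9]
    - [-9.8, 2.0, 0, 0, 0, -5.2]
    - [-12.3, 2.5, 0, 0, 0, -6.6]
    - [-14.8, 3.0, 0, 0, 0, -7.9]
    - [-17.3, 3.5, 0, 0, 0, -9.2]
    - [-19.8, 4.0, 0, 0, 0, -10.6]
    - [-22.3, 4.5, 0, 0, 0, -11.9]
    - [-24.8, 5.0, 0, 0, 0, -13.2]

```text
t: 6.3
eef_pos: [538.0, 74.9, 394.6]
tcp_rot: [3.141, 0.0, -1.62]
ft_force: [0.1, 0.8, -5.2]
opening: 0.608
```

```bash
python3 - <<'E'
from h import *
rel(555,281,395,-82)
E
```

```text
t 6.3 eef [538.   74.9 394.6] rpy [179.95   0.   -92.84] F [ 0.1  0.8 -5.2] op 0.608
rel cm [-20.67  -0.67  -0.04] deg [ 5.000e-02  1.000e-02 -1.084e+01]
```

Call:
arm_command:
  steps:
    - [-2.5, -0.1, 0, 0, 0, -1.3]
    - [-5.0, -0.2, 0, 0, 0, -2.6]
    - [-7.5, -0.2, 0, 0, 0, -3.9]
    - [-10.0, -0.3, 0, 0, 0, -5.2]
    - [-12.5, -0.4, 0, 0, 0, -6.6]
    - [-14.9, -0.5, 0, 0, 0, -7.8]
    - [-17.0, -0.6, 0, 0, 0, -8.9]
    - [-18.7, -0.6, 0, 0, 0, -9.8]
    - [-19.9, -0.7, 0, 0, 0, -10.5]
    - [-20.6, -0.7, 0, 0, 0, -10.8]
    - [-20.7, -0.7, 0, 0, 0, -10.8]
    - [-20.7, -0.7, 0, 0, 0, -10.8]

```text
t: 7.3
eef_pos: [555.8, 279.2, 394.7]
tcp_rot: [3.141, -0.0, -1.434]
ft_force: [-0.4, -0.6, -6.0]
opening: 0.613
```

```bash
python3 - <<'E'
from h import *
rel(555,281,337,-82)
s=read_camera('side')[:,:,::-1]; t=read_camera('top')[:,:,::-1]
cv2.imwrite('pics/top3.png',t);cv2.imwrite('pics/side3.png',s)
S=cv2.resize(s[220:370,195:315],None,fx=4,fy=4,interpolation=cv2.INTER_CUBIC)
T=cv2.resize(t[220:320,170:250],None,fx=4,fy=4,interpolation=cv2.INTER_CUBIC)
b=(.7,1.1) # side bias px (finger check is at other place)
e=state()['eef_pos']
print('pot bottom proj', proj('side',[e[0],e[1],75+60]))
o=np.zeros((600,800,3),np.uint8);o[:,:480]=S;o[:400,480:]=T
cv2.imwrite('pics/c3.png',o)
E
```

```text
t 7.3 eef [555.8 279.2 394.7] rpy [ 1.7997e+02 -3.0000e-02 -8.2150e+01] F [-0.4 -0.6 -6. ] op 0.613
rel cm [-0.19  0.05  5.77] deg [ 0.03 -0.03 -0.15]
pot bottom proj [252.14657286 283.56137618]
```

View pics/c3.png

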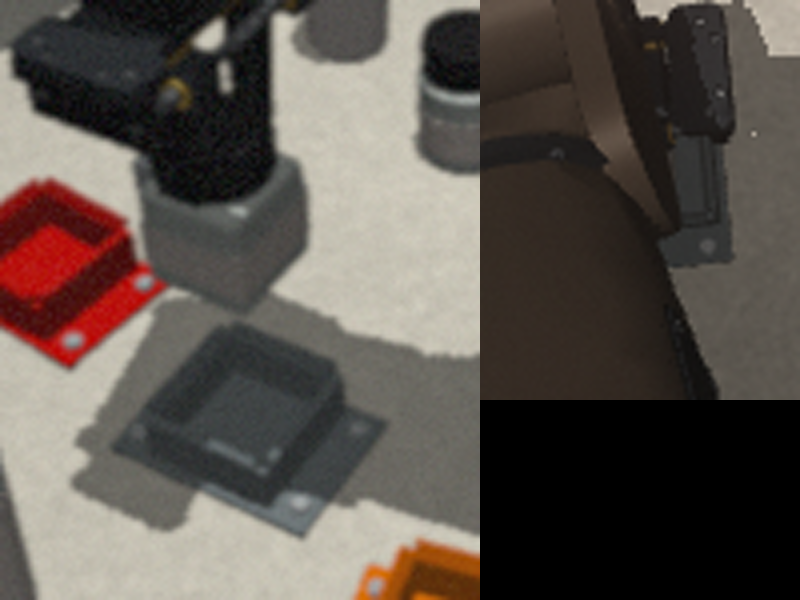

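```bash
python3 - <<'E'
from h import *
np.set_printoptions(precision=1,suppress=True)
def cr(p): return (proj('side',p)-[195,220]+.5)*4-.5
def box(c,yaw,hx,hy,z):
    a=np.radians(yaw);r=np.array([[np.cos(a),-np.sin(a)],[np.sin(a),np.cos(a)]])
    return [cr([*(np.array(c)+r@[i*hx,j*hy]),z]) for i,j in((1,1),(1,-1),(-1,-1),(-1,1))]
print('order ++,+-,--,-+')
print('foot z4',np.array(box((555,281.4),8,65,45,4)).round(0).tolist())
print('lip z43',np.array(box((555,281.4),8,41,41,43)).round(0).tolist())
e=state()['eef_pos'][:2]
for y in(8,):
  print('pot top',y,np.array(box(e,y,31,31,198.6)).round(0).tolist())
  print('pot bot',y,np.array(box(e,y,31,31,134.6)).round(0).tolist())
E
```

```text
order ++,+-,--,-+
foot z4 [[108.0, 438.0], [202.0, 335.0], [388.0, 414.0], [301.0, 527.0]]
lip z43 [[138.0, 402.0], [225.0, 307.0], [345.0, 357.0], [262.0, 458.0]]
pot top 8 [[131.0, 181.0], [204.0, 111.0], [304.0, 148.0], [233.0, 221.0]]
pot bot 8 [[146.0, 273.0], [216.0, 202.0], [312.0, 240.0], [245.0, 314.0]]
```

```bash
python3 - <<'E'
from h import *
s=cv2.imread('pics/side3.png');x0,y0,f=222,246,10
S=cv2.resize(s[y0:y0+60,x0:x0+60],None,fx=f,fy=f,interpolation=cv2.INTER_CUBIC)
S=cv2.convertScaleAbs(S,alpha=1.6)
e=state()['eef_pos'][:2]
def P(p): return ((proj('side',p)-[x0,y0]+.5)*f).astype(int).tolist()
for yaw,col in((8,(0,0,255)),(2,(0,255,0))):
    a=np.radians(yaw);r=np.array([[np.cos(a),-np.sin(a)],[np.sin(a),np.cos(a)]])
    for z in(134.6,198.6):
        q=[P([*(e+r@[i*31,j*31]),z]) for i,j in((1,1),(1,-1),(-1,-1),(-1,1))]
        cv2.polylines(S,[np.array(q)],True,col,1)
cv2.imwrite('pics/c4.png',S)
E
```

```text
(no output)
```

View pics/c4.png

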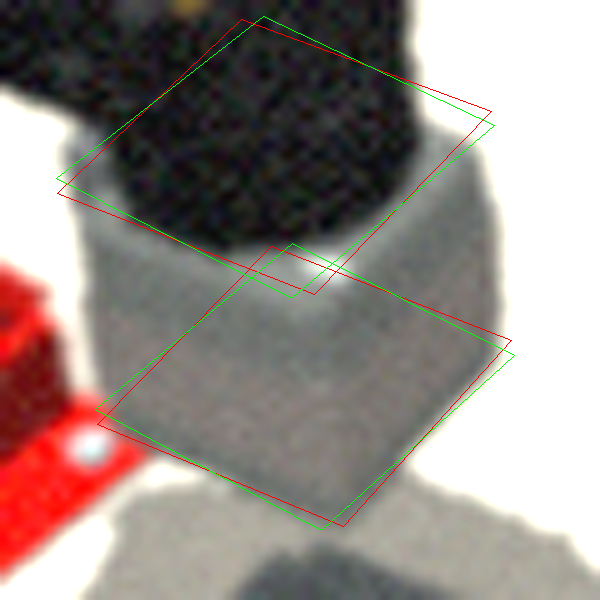

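Pot is held level over the holder, yaw about 5–8° versus the holder's 8°. The holder position is still uncertain by a few mm, so I'll lower to just above the lips and compare pot and lips directly.

Call:
arm_command:
  steps:
    - [-0.2, 0.1, 0.5, 0, 0, -0.5]
    - [-0.36, 0.18, 1.5, 0, 0, -1]
    - [-0.36, 0.18, 2.8, 0, 0, -1]
    - [-0.36, 0.18, 4.2, 0, 0, -1]
    - [-0.36, 0.18, 5.6, 0, 0, -1]
    - [-0.36, 0.18, 6.8, 0, 0, -1]
    - [-0.36, 0.18, 7.6, 0, 0, -1]
    - [-0.36, 0.18, 7.9, 0, 0, -1]
    - [-0.36, 0.18, 7.9, 0, 0, -1]
    - [-0.36, 0.18, 7.9, 0, 0, -1]

```text
t: 8.23
eef_pos: [553.8, 282.5, 316.3]
tcp_rot: [-3.141, 0.0, -1.417]
ft_force: [-0.2, 1.7, -5.4]
opening: 0.604
```

```bash
python3 - <<'E'
from h import *
rel(553.5,282.5,266,-81)
s=np.mean([read_camera('side')[:,:,::-1] for _ in range(4)],0).astype(np.uint8)
cv2.imwrite('pics/side5.png',s);x0,y0,f=217,275,8
S=cv2.resize(s[y0:y0+75,x0:x0+85],None,fx=f,fy=f,interpolation=cv2.INTER_CUBIC)
S=cv2.convertScaleAbs(S,alpha=1.7)
def P(p): return ((proj('side',p)-[x0,y0]+.5)*f).astype(int).tolist()
st=state();e=st['eef_pos'];zb=45+e[2]-305.1
def box(c,yaw,hx,hy,z,col):
    a=np.radians(yaw);r=np.array([[np.cos(a),-np.sin(a)],[np.sin(a),np.cos(a)]])
    q=[P([*(np.array(c)+r@[i*hx,j*hy]),z]) for i,j in((1,1),(1,-1),(-1,-1),(-1,1))]
    cv2.polylines(S,[np.array(q)],True,col,1)
box(e[:2],8,31,31,zb,(0,0,255));box(e[:2],8,31,31,zb+64,(0,0,255))
box((555,281.4),8,65,45,4,(0,255,0))
cv2.imwrite('pics/c5.png',S)
E
```

```text
t 8.2333 eef [553.8 282.5 316.3] rpy [-179.97    0.    -81.16] F [-0.2  1.7 -5.4] op 0.604
rel cm [-0.01  0.03  5.03] deg [-0.03  0.   -0.16]
```

View pics/c5.png

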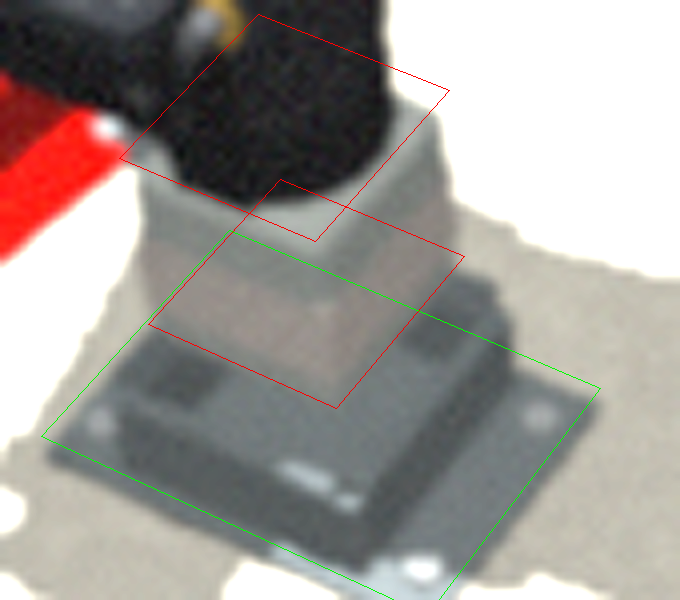

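```bash
python3 - <<'E'
from h import *
t=cv2.imread('pics/top0.png').astype(np.float32)[:,:,2]
a=np.radians(8);u=np.array([np.cos(a),np.sin(a)]);v=np.array([-np.sin(a),np.cos(a)]);c=np.array([555,281.4])
def prof(ax,z,perp,rng):
    other=v if ax is u else u; out=[]
    for d in rng:
        uv=np.float32([[proj('top',[*(c+ax*d+other*k),z]) for k in perp]])
        out.append(cv2.remap(t,uv[...,0],uv[...,1],cv2.INTER_LINEAR).mean())
    return out
for nm,ax,rng in(('x',u,range(-76,77,2)),('y',v,range(-60,62,2))):
    for z in(0,43):
        print(nm,z,' '.join(f'{d}:{i:.0f}' for d,i in zip(rng,prof(ax,z,np.arange(-20,21,4),rng))))
E
```

```text
x 0 -76:172 -74:171 -72:170 -70:169 -68:169 -66:159 -64:114 -62:102 -60:104 -58:103 -56:103 -54:103 -52:103 -50:103 -48:103 -46:103 -44:102 -42:101 -40:90 -38:63 -36:66 -34:80 -32:71 -30:66 -28:84 -26:99 -24:100 -22:100 -20:100 -18:100 -16:100 -14:100 -12:100 -10:100 -8:100 -6:100 -4:101 -2:101 0:100 2:101 4:100 6:100 8:100 10:100 12:100 14:100 16:100 18:100 20:100 22:100 24:100 26:100 28:100 30:100 32:100 34:94 36:69 38:49 40:50 42:60 44:67 46:69 48:75 50:85 52:94 54:98 56:98 58:98 60:98 62:99 64:103 66:121 68:157 70:173 72:173 74:174 76:174
x 43 -76:170 -74:170 -72:169 -70:138 -68:102 -66:104 -64:103 -62:103 -60:104 -58:106 -56:106 -54:105 -52:104 -50:102 -48:102 -46:94 -44:66 -42:65 -40:80 -38:71 -36:66 -34:84 -32:99 -30:100 -28:100 -26:100 -24:99 -22:99 -20:99 -18:99 -16:99 -14:100 -12:100 -10:100 -8:100 -6:100 -4:100 -2:100 0:100 2:100 4:100 6:100 8:99 10:99 12:100 14:100 16:100 18:100 20:100 22:100 24:100 26:94 28:68 30:49 32:50 34:61 36:67 38:69 40:77 42:87 44:96 46:100 48:102 50:102 52:100 54:100 56:108 58:136 60:169 62:173 64:174 66:174 68:173 70:172 72:171 74:172 76:173
y 0 -60:176 -58:177 -56:178 -54:177 -52:177 -50:176 -48:169 -46:118 -44:81 -42:63 -40:53 -38:59 -36:76 -34:77 -32:67 -30:79 -28:97 -26:102 -24:102 -22:102 -20:102 -18:101 -16:101 -14:100 -12:100 -10:100 -8:100 -6:100 -4:100 -2:100 0:100 2:100 4:100 6:100 8:100 10:100 12:100 14:100 16:100 18:99 20:99 22:99 24:98 26:98 28:98 30:99 32:97 34:73 36:47 38:44 40:52 42:62 44:64 46:69 48:84 50:127 52:169 54:173 56:172 58:173 60:173Traceback (most recent call last):
  File "<stdin>", line 12, in <module>
  File "<stdin>", line 7, in prof
  File "h.py", line 11, in proj
    m=camera_model(n); q=R.from_euler('xyz',m['rotation']).inv().apply(np.array(p,float)-m['xyz'])*[1,-1,-1]
ValueError: time passes only in moves, steps and waits
```

Refined edges put the holder at about (555.5,280–282) from the top view. The current pose (553.8,282.5) is inside the capture range, so I'll lower gradually and watch the forces.

Call:
arm_command:
  steps:
    - [-0.0, -0.05, 0.3, 0, 0, -0.5]
    - [0, -0.05, 0.6, 0, 0, -0.5]
    - [0, -0.05, 0.9, 0, 0, -0.5]
    - [0, -0.05, 1.2, 0, 0, -0.5]
    - [0, -0.05, 1.5, 0, 0, -0.5]
    - [0, -0.05, 1.7, 0, 0, -0.5]
    - [0, -0.05, 1.7, 0, 0, -0.5]
    - [0, -0.05, 1.7, 0, 0, -0.5]

```text
t: 9.1
eef_pos: [554.1, 282.5, 298.9]
tcp_rot: [3.141, -0.0, -1.408]
ft_force: [-0.3, 0.8, -4.9]
opening: 0.609
```

Call:
arm_command:
  steps:
    - [0, 0, 0.1, 0, 0, 0]
    - [0, 0, 0.2, 0, 0, 0]
    - [0, 0, 0.3, 0, 0, 0]
    - [0, 0, 0.4, 0, 0, 0]
    - [0, 0, 0.5, 0, 0, 0]
    - [0, 0, 0.5, 0, 0, 0]

```text
t: 9.6
eef_pos: [554.1, 282.5, 293.8]
tcp_rot: [3.141, -0.0, -1.408]
ft_force: [0.0, 0.2, -5.7]
opening: 0.605
```

Call:
arm_command:
  steps:
    - [0, 0, 0.1, 0, 0, 0]
    - [0, 0, 0.25, 0, 0, 0]
    - [0, 0, 0.4, 0, 0, 0]
    - [0, 0, 0.6, 0, 0, 0]
    - [0, 0, 0.7, 0, 0, 0]
    - [0, 0, 0.7, 0, 0, 0]

```text
t: 10.1
eef_pos: [554.1, 282.5, 286.7]
tcp_rot: [3.141, -0.0, -1.408]
ft_force: [-0.0, -0.9, -5.1]
opening: 0.611
```

Call:
arm_command:
  steps:
    - [0, 0, 0.1, 0, 0, 0]
    - [0, 0, 0.25, 0, 0, 0]
    - [0, 0, 0.4, 0, 0, 0]
    - [0, 0, 0.6, 0, 0, 0]
    - [0, 0, 0.7, 0, 0, 0]
    - [0, 0, 0.7, 0, 0, 0]

```text
t: 10.6
eef_pos: [554.1, 282.5, 279.7]
tcp_rot: [3.141, -0.0, -1.408]
ft_force: [0.7, -0.4, -6.0]
opening: 0.609
```

Call:
arm_command:
  steps:
    - [0, 0, 0.1, 0, 0, 0]
    - [0, 0, 0.25, 0, 0, 0]
    - [0, 0, 0.4, 0, 0, 0]
    - [0, 0, 0.6, 0, 0, 0]
    - [0, 0, 0.8, 0, 0, 0]
    - [0, 0, 0.95, 0, 0, 0]
    - [0, 0, 1.05, 0, 0, 0]
    - [0, 0, 1.1, 0, 0, 0]
    - [0, 0, 1.1, 0, 0, 0]

```text
t: 11.35
eef_pos: [554.1, 282.5, 268.9]
tcp_rot: [3.141, -0.0, -1.408]
ft_force: [0.1, 0.6, -4.9]
opening: 0.608
```

Call:
arm_command:
  steps:
    - [0, 0, 0.05, 0, 0, 0]
    - [0, 0, 0.1, 0, 0, 0]
    - [0, 0, 0.15, 0, 0, 0]
    - [0, 0, 0.2, 0, 0, 0]
    - [0, 0, 0.2, 0, 0, 0]

```text
t: 11.77
eef_pos: [554.1, 282.6, 267.2]
tcp_rot: [-3.141, 0.0, -1.408]
ft_force: [-0.1, 0.7, -4.9]
opening: 0.606
```

Call:
arm_command:
  steps:
    - [0, 0, 0.04, 0, 0, 0]
    - [0, 0, 0.08, 0, 0, 0]
    - [0, 0, 0.12, 0, 0, 0]
    - [0, 0, 0.16, 0, 0, 0]
    - [0, 0, 0.16, 0, 0, 0]

```text
t: 12.18
eef_pos: [554.2, 282.6, 266.0]
tcp_rot: [-3.141, 0.0, -1.408]
ft_force: [-0.5, -0.0, 3.7]
opening: 0.605
```

Seated at the predicted height with about 9 N downward contact force. Now unscrewing anticlockwise, which is negative tool z.

Call:
arm_command:
  steps:
    - [0, 0, 0, 0, 0, -1]
    - [0, 0, 0, 0, 0, -3]
    - [0, 0, 0, 0, 0, -6]
    - [0, 0, 0, 0, 0, -9]
    - [0, 0, 0, 0, 0, -12]
    - [0, 0, 0, 0, 0, -15]
    - [0, 0, 0, 0, 0, -18]
    - [0, 0, 0, 0, 0, -21]
    - [0, 0, 0, 0, 0, -24]
    - [0, 0, 0, 0, 0, -26]
    - [0, 0, 0, 0, 0, -26]

```text
t: 13.1
eef_pos: [554.3, 282.8, 265.9]
tcp_rot: [-3.14, -0.0, -0.952]
ft_force: [-0.1, 3.0, 5.2]
opening: 0.608
```

```bash
python3 - <<'E'
from h import *
rel(554,282.5,266,-5);print(state()['moment'],state()['joints'])
E
```

```text
t 13.1 eef [554.3 282.8 265.9] rpy [-179.9    -0.    -54.56] F [-0.1  3.   5.2] op 0.608
rel cm [ 0.    0.04 -0.01] deg [-9.000e-02 -4.000e-02 -4.956e+01]
[ 0.38865983 -0.05374751 -0.28494658] [3.65535105e-01 6.47024210e-01 1.69426838e+00 5.23562767e-04
 7.98659291e-01 1.31745682e+00]
```

Call:
arm_command:
  steps:
    - [0, 0, 0, 0, 0, -1]
    - [0, 0, 0, 0, 0, -3]
    - [0, 0, 0, 0, 0, -6]
    - [0, 0, 0, 0, 0, -9]
    - [0, 0, 0, 0, 0, -12]
    - [0, 0, 0, 0, 0, -15]
    - [0, 0, 0, 0, 0, -18]
    - [0, 0, 0, 0, 0, -21]
    - [0, 0, 0, 0, 0, -24]
    - [0, 0, 0, 0, 0, -27]
    - [0, 0, 0, 0, 0, -27]

```text
t: 14.02
eef_pos: [554.2, 282.9, 265.9]
tcp_rot: [-3.14, -0.001, -0.48]
ft_force: [-0.8, 2.6, 4.9]
opening: 0.605
```

Call:
arm_command:
  steps:
    - [0, 0, 0, 0, 0, -1]
    - [0, 0, 0, 0, 0, -3]
    - [0, 0, 0, 0, 0, -6]
    - [0, 0, 0, 0, 0, -9]
    - [0, 0, 0, 0, 0, -12]
    - [0, 0, 0, 0, 0, -15]
    - [0, 0, 0, 0, 0, -18]
    - [0, 0, 0, 0, 0, -21]
    - [0, 0, 0, 0, 0, -24]
    - [0, 0, 0, 0, 0, -27]
    - [0, 0, 0, 0, 0, -27]

```text
t: 14.93
eef_pos: [554.1, 282.9, 265.9]
tcp_rot: [-3.141, -0.001, -0.009]
ft_force: [-0.9, 3.4, 5.1]
opening: 0.61
```

```bash
python3 - <<'E'
from h import *
rel(554,282.5,266,-5);print(state()['moment'])
s=np.mean([read_camera('side')[:,:,::-1] for _ in range(2)],0).astype(np.uint8)
S=cv2.resize(s[270:355,210:310],None,fx=6,fy=6,interpolation=cv2.INTER_CUBIC)
cv2.imwrite('pics/c6.png',cv2.convertScaleAbs(S,alpha=1.5))
E
```

```text
t 14.9333 eef [554.1 282.9 265.9] rpy [-1.7995e+02 -5.0000e-02 -5.1000e-01] F [-0.9  3.4  5.1] op 0.61
rel cm [-0.01  0.04 -0.01] deg [-0.05 -0.04  4.49]
[ 0.62729222  0.09516949 -0.22845117]
```

View pics/c6.png

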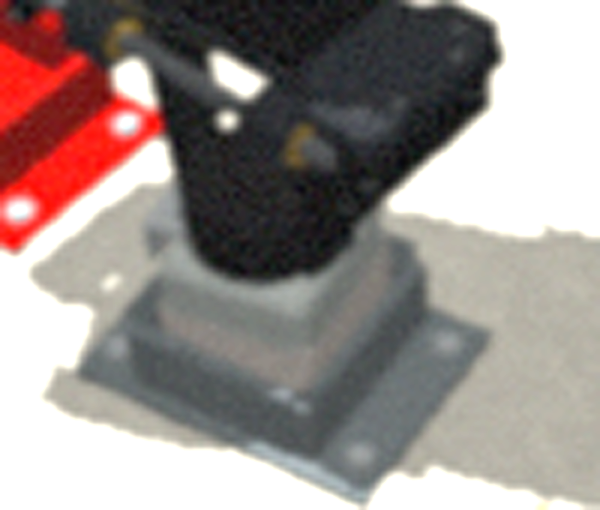

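Pot sits square in the holder, with the clip at the left over the wall. The hand has turned 1.40 rad. Lifting slightly and checking the load.

Call:
arm_command:
  steps:
    - [0, 0, -0.1, 0, 0, 0]
    - [0, 0, -0.2, 0, 0, 0]
    - [0, 0, -0.3, 0, 0, 0]
    - [0, 0, -0.4, 0, 0, 0]
    - [0, 0, -0.4, 0, 0, 0]
    - [0, 0, -0.4, 0, 0, 0]

```text
t: 15.53
eef_pos: [554.0, 282.4, 268.9]
tcp_rot: [3.141, 0.001, -0.012]
ft_force: [-0.2, -0.9, -10.2]
opening: 0.608
```

```bash
python3 - <<'E'
from h import *
print(state()['moment'],state()['ft_force'])
s=np.mean([read_camera('side')[:,:,::-1] for _ in range(2)],0).astype(np.uint8)
print(state()['ft_force'],state()['eef_pos'])
S=cv2.resize(s[270:355,210:310],None,fx=6,fy=6,interpolation=cv2.INTER_CUBIC)
cv2.imwrite('pics/c7.png',cv2.convertScaleAbs(S,alpha=1.5))
E
```

```text
[ 0.00267179 -0.16425211 -0.21404768] [ -0.21762999  -0.88958845 -10.20784572]
[ 0.65113977  0.30714205 -9.57602412] [554.03053901 282.41480827 269.10454358]
```

View pics/c7.png

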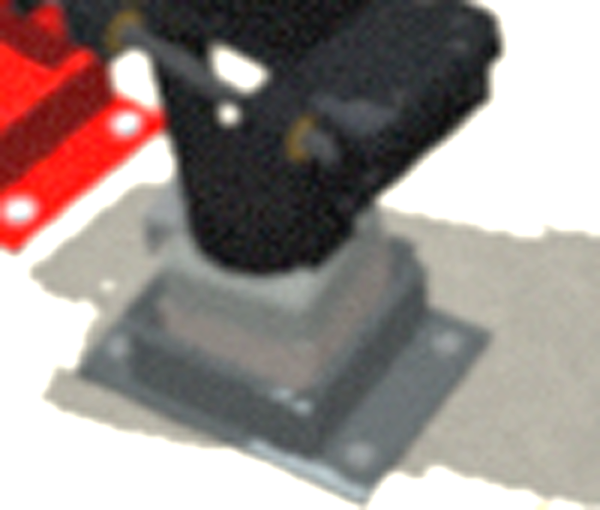

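Call:
arm_command:
  steps:
    - [0, 0, 0, 0, 0, 1]
    - [0, 0, 0, 0, 0, 2]
    - [0, 0, 0, 0, 0, 3]
    - [0, 0, 0, 0, 0, 3]

```text
t: 15.97
eef_pos: [554.3, 282.6, 270.2]
tcp_rot: [-3.141, -0.001, -0.065]
ft_force: [0.4, 0.3, -1.4]
opening: 0.611
```

```bash
python3 - <<'E'
from h import *
rel(554,282.5,269,-5);print(state()['moment'])
E
```

```text
t 15.9667 eef [554.3 282.6 270.2] rpy [-1.7997e+02 -9.0000e-02 -3.7500e+00] F [ 0.4  0.3 -1.4] op 0.611
rel cm [-0.03  0.01  0.12] deg [-0.03 -0.09  1.25]
[-0.01598857 -0.07833963 -0.07543514]
```

Force fell to −1.4 N, so the friction came from stored torque and the cap is free. Lifting straight up.

Call:
arm_command:
  steps:
    - [0, 0, -0.1, 0, 0, 0]
    - [0, 0, -0.3, 0, 0, 0]
    - [0, 0, -0.5, 0, 0, 0]
    - [0, 0, -0.8, 0, 0, 0]
    - [0, 0, -1.1, 0, 0, 0]
    - [0, 0, -1.4, 0, 0, 0]
    - [0, 0, -1.4, 0, 0, 0]

```text
t: 16.55
eef_pos: [554.2, 282.6, 284.2]
tcp_rot: [-3.141, -0.001, -0.064]
ft_force: [0.6, -0.7, -0.3]
opening: 0.606
```

Call:
arm_command:
  steps:
    - [0, 0, -0.3, 0, 0, 0]
    - [0, 0, -0.7, 0, 0, 0]
    - [0, 0, -1.1, 0, 0, 0]
    - [0, 0, -1.5, 0, 0, 0]
    - [0, 0, -1.9, 0, 0, 0]
    - [0, 0, -2.3, 0, 0, 0]
    - [0, 0, -2.7, 0, 0, 0]
    - [0, 0, -3.1, 0, 0, 0]
    - [0, 0, -3.4, 0, 0, 0]
    - [0, 0, -3.6, 0, 0, 0]
    - [0, 0, -3.6, 0, 0, 0]
    - [0, 0, -3.6, 0, 0, 0]

```text
t: 17.55
eef_pos: [554.1, 282.5, 319.5]
tcp_rot: [3.142, -0.0, -0.064]
ft_force: [-0.6, -0.9, -1.0]
opening: 0.607
```

```bash
python3 - <<'E'
from h import *
rel(554,282.5,320,-5);print(state()['moment'])
s=np.mean([read_camera('side')[:,:,::-1] for _ in range(2)],0).astype(np.uint8)
S=cv2.resize(s[245:355,210:310],None,fx=5,fy=5,interpolation=cv2.INTER_CUBIC)
cv2.imwrite('pics/c8.png',cv2.convertScaleAbs(S,alpha=1.5))
E
```

```text
t 17.55 eef [554.1 282.5 319.5] rpy [180.    -0.    -3.66] F [-0.6 -0.9 -1. ] op 0.607
rel cm [-0.01  0.   -0.05] deg [ 0.   -0.    1.34]
[ 0.01414636 -0.09153919  0.01136944]
```

View pics/c8.png

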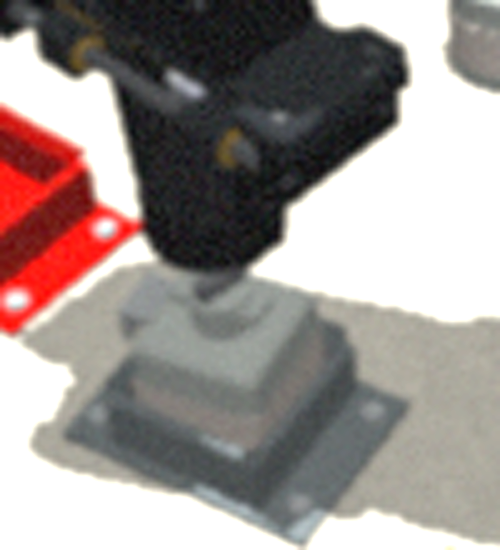

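The cap is off and level above the visible neck, and the pot is still seated. I'll settle briefly, then hand in.

Call:
arm_command:
  steps:
    - [0, 0, 0, 0, 0, 0]
    - [0, 0, 0, 0, 0, 0]
    - [0, 0, 0, 0, 0, 0]
    - [0, 0, 0, 0, 0, 0]

```text
t: 17.98
eef_pos: [554.1, 282.5, 319.3]
tcp_rot: [3.141, 0.0, -0.064]
ft_force: [-0.3, 0.1, 0.3]
opening: 0.607
```

```bash
python3 - <<'E'
from h import *
rel(554,282.5,320,-5)
print(job_done())
E
```

```text
t 17.9833 eef [554.1 282.5 319.3] rpy [ 1.7999e+02  1.0000e-02 -3.6600e+00] F [-0.3  0.1  0.3] op 0.607
rel cm [-0.01  0.01 -0.07] deg [0.01 0.01 1.34]
the job is handed in; nothing more can be done
None
```

I lifted the pot off the rail by its cap and seated it in the grey holder. I then turned the cap about 1.4 rad anticlockwise, lifted it straight up, and handed in at 18 s while still holding it. The hand-in reports no verdict.

- **Last checks:** The tool was level, with the cap raised about 53 mm, so its lower edge is about 29 mm above the neck. The fingers were still closed on the cap, at about 58 mm. The side picture shows the pot seated and the neck bare.
- **What disagreed:**
  - The two views placed the holder a few mm apart. I settled it by lowering gradually; floor contact came at the expected height.
  - The first 4 mm of cap lift pulled about 10 N because of stored torque. It dropped to about 1 N after I turned the cap back 3°.
- **Not checked:** I did not measure the cap's unscrewed angle directly; I estimate it at about 1.2 rad. I also did not check the other items for movement at the end; nothing in the forces or pictures suggested the arm touched them.

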